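# Nip the glass tube between its pads and lock the collar

### The job

Loosen the wing screw of the shaft collar on the tube holder before you move the collar. Then slide the collar along its shaft until its cork presses the amber glass tube against the sprung end pad with a light push of about 8 N, and, while keeping that push on, turn the wing screw back fully tight so that the tube stays held when you let go. Do not drag the collar while it is clamped, never press much harder on the glass or touch it with the gripper, and leave everything else where it is.

Things in the scene. Friction and masses are not known exactly. Their poses are not given: they have to be found in the camera images.
- holder: the tube holder, fixed to the bench: a plywood board 160 mm (its x) by 430 mm (its y) by 18 mm; origin at the centre of its underside, z up. A steel shaft 16 mm thick runs along y at x = +30 mm, 66 mm above the bench, between two aluminium pillars 350 mm apart (tops 78 mm up). The tube lies parallel to it at x = -30 mm in two dark V rests at y = -92 and -30 mm.
- pad_nominal (a point): mean place of the face of the sprung end pad, a cork-faced disc 26 mm across at the -y end of the tube line, looking to the holder's +y; axes as the holder's. The real face stands up to 18 mm off this along y, differently each time, and is not measured: the pressure must be felt. Its spring gives 5 N per mm, over 12 mm.
- collar: dark steel shaft collar, 40 mm across, 22 mm wide; origin on the shaft axis, 66 mm above the bench, at mid-width; axes as the holder's. An aluminium arm reaches from it to the tube line. To the holder's -y it slides towards the tube, 35 to 115 mm until it presses, with 1.5 N of rub when loose; clamped, it holds over 25 N. Left loose under pressure, it is pushed back by the pad's spring.
- cork_face (a point): centre of the collar's cork disc (24 mm across), on its face that looks to the holder's -y and meets the tube's +y end; 50 mm above the bench, axes as the holder's
- screw_grip (a point): middle of the brass wing of the collar's set screw, above the collar's axis, 113 mm above the bench: an upright bar 36 mm long (its x), 9 mm thick (its y), 28 mm high (98 to 126 mm above the bench). Under it a round foot 19 mm across and the collar's boss, top 92 mm above the bench. z is the screw's axis, up. The wing keeps its height as it turns.
- screw (a joint): turn of the set screw, rad: 0 fully tight (hard stop), grows as it is loosened, counter-clockwise seen from above, to a stop at 1.7. It clamps the collar firmly below about 0.2, weakly up to 0.5, and lets go of it completely above 0.6. Needs about 0.12 N m to turn and stays where it is left.
- glass: amber glass tube, 18 mm thick and 140 mm long, 60 g, lying loose in the V rests with its length (its y) along the holder's y; origin at its centre, 50 mm above the bench. It first lies clear of both pads and is pushed by the cork up to the end pad, which it meets square.
- bowl: steel bowl 130 mm across, on the bench; leave alone
- graphite_block: dark block with round hollows, 90 x 130 x 25 mm; leave alone
- frit_jar: glass jar, 48 mm across, 70 mm tall; leave alone
- paddle: flat dark paddle with a wooden handle, about 200 mm long; leave alone
- brush: hand brush lying on the bench; leave alone
- stopper: cork stopper 24 mm across, 24 mm tall, standing on the holder's board; leave alone
- hex_nut: steel nut 18 mm across, 8 mm high, lying on the holder's board; leave alone
There are look-alikes about, which are no part of the job. There is more than one size of the glass; the job needs the largest.

How it is judged:
On the way, in this order (a step that is already met when the one before it is completed fails the run):
1. the set screw is loosened (value of joint screw above 0.55 rad), for 0.1 s.
2. with the screw still loose, the collar's cork presses on the tube (value of joint screw above 0.45 rad and contact force between collar and glass above 3 N), for 0.1 s.
At the end, for the whole second after the job is handed in: The wing screw is back within 0.25 rad of fully tight, the collar is still, and its cork presses the resting tube with more than 4 N (and never more than 14 N), with the robot away; the tube lies in its rests (within 4 mm of its height and 0.05 rad of the holder's direction) (value of joint screw below 0.25 rad and contact force between collar and glass above 4 N and linear speed of collar below 0.002 m/s and linear speed of glass below 0.005 m/s and z of glass in the frame of holder below 0.054 m and angle between the y axis of glass and the y axis of holder, either way round below 0.05 rad); the robot touches nothing.
It fails at once if the cork presses on the glass with more than 14 N (contact force between collar and glass above 14 N).
It fails at once if the collar is dragged out of its starting place while the screw still clamps it (below 0.25 rad) (value of joint screw below 0.25 rad and distance of collar from where it was at the start of the episode between 0.006 and 0.03 m).
It fails at once if the robot touches the glass tube (contact force between the arm and glass above 1 N).
It fails at once if the fingers touch the glass tube (contact force between the fingers and glass above 1 N).
It fails at once if a bystander is moved by more than 30 mm (distance of any of bowl, graphite_block, frit_jar, paddle, brush, stopper, hex_nut from where it was at the start of the episode above 0.03 m).
It also fails if it takes over 45 s, if anything falls off the work surface, if the arm or the gripper's body presses on something with over 40 N, if the wrist force passes 120 N, or if a joint passes its speed limit or range.

### The arm

A 6-joint arm with a two-finger parallel gripper is mounted at the origin on the work surface. World frame = base frame: x ahead of the robot, y to its left, z up, the work surface at z = 0. Lengths are in m, angles in rad, forces in N, time in s.
With the tool pointing down it reaches from about 0.35 to 0.975 m from the base axis. Payload 4.9 kg.
Tool frame: the origin (TCP) lies at the very end of the fingers, on their centre line; the grasp point (between the pads) lies 19 mm behind it; z points along the fingers, x is the direction in which the jaws open and shut, and the axes are right-handed (so a half turn about z gives the same grasp; the last joint's range is limited). The gripper opens to 85 mm and grips with 20 to 120 N. Pads are 22 mm wide; open, the fingers measure 114 mm over their backs; the gripper's body (76 mm by 85 mm) begins 54 mm behind the grasp point. The pads swing forward as they close: fully open they stand 13 mm farther back than shut.
Start: joints at [1.018, 0.053, 1.613, -0, 1.476, -0.119], TCP at [0.263, 0.567, 0.231] pointing down, gripper open.
Joint ranges: [-3.01, 3.01], [-1.01, 2.22], [0.06, 2.58], [-1.02, 4.17], [0.09, 2.62], [-3.14, 3.14]. Speed limits (rad/s): [2.57, 2.57, 3.14, 3.14, 3.14, 3.14].

### API

Orientations are given as a unit quaternion [w, x, y, z].
In Python, from plant import * gives the robot as it stands.
- The arm moves only by the shell command python3 -m inch 'ROWS'. ROWS is text: rows parted by semicolons, each of 7 numbers parted by spaces: the shift along the tool's x, y, z in m, then the turn, a rotation vector about the tool's x, y, z in rad, then the closure, from 0 (fully open) to 1 (shut). A call has 1 to 10 rows; each row shifts and turns the commanded pose from where the row before left it, along the tool's axes as they then stand; what a row does not reach is not made up. A row lasts 1/12 s, in which the tool goes at most 41.7 mm and 7.16 degrees, less where a joint would pass 70% of its speed; a pose out of reach is approached as far as the arm can. A call with a gripper value outside its range is refused whole. The fingers move at their own pace and stop on an object; the grip force is fixed at half the most. Time passes only in rows, so rows that do not move let the fingers close. It gives the time, the measured TCP pose, the force and the opening at its end, in the units of the state.
- state(): the state, without advancing time (a new reading comes with each control period).
- grab_frame(name): name is "scene" or "top" or "wrist"; returns the picture (480x640x3 uint8, blue, green, red); there is no depth.
- camera_info(name): a dict with "vertical_fov" (degrees; the focal length in pixels is half the picture's height over the tangent of half this angle, whatever the lens; pixels are square), "cx", "cy" (the principal point, pixels), "k1" (the pictures are not rectified: a ray, as slopes to the right and down, at radius r is drawn at 1 + k1 r^2 times it, then the intrinsics apply), "origin" and "rotation" of the camera in the world. Camera axes: x right, y down, z forward; pixel columns grow to the right and rows downward; lengths in m; the calibration is good to about 2 mm. A picture is of the moment at which its call begins: read the wrist's pose just before it. camera_info takes no time and is no camera call; for the wrist camera it gives the pose at the moment of the call.
- job_done(): hands the job in, once; it reports no verdict.
The state is a dict: "time": time; "joint_pos": joint angles; "joint_vel": joint speeds; "joint_efforts": joint torques, N m; "tool_pos": TCP position; "tool_rot": TCP orientation; "contact_force": force on the tool from outside, world axes, zero at the start; "ft_torque": the same for the moment, N m; "gripper_width": opening from 0.0 (shut) to 1.0 (fully open).
Only numpy, scipy, OpenCV 4.12 (cv2) and the standard library are available. Lean on these libraries where they do the work, as an engineer would, in place of code of your own. Each camera call takes 0.05 s, during which the arm holds its last target.

## Working session

There is one attempt and no reset: what is moved stays moved. The work goes in short steps, Python scripts to look and compute and a shell command to move; the robot and the scene stay as the last step left them, time stands still between calls to the robot, and variables do not carry over. Pictures are saved under pics/ and viewed, and the job is handed in when it is done.

```bash
ls; mkdir -p pics; python3 - <<'E'
from plant import *
import cv2
s=state();print(s)
for n in("scene","top","wrist"):
    print(n,camera_info(n)); cv2.imwrite(f"pics/{n}0.png",grab_frame(n))
E
```

```text
pics
{'time': 0.0, 'joint_pos': array([ 1.01797792e+00,  5.33614396e-02,  1.61429917e+00,  2.86887886e-05,
        1.47600543e+00, -1.18997257e-01]), 'joint_vel': array([ 7.27737100e-05, -7.93788409e-05,  4.63844521e-04,  6.70343298e-04,
        4.68080918e-04,  8.41500383e-04]), 'joint_efforts': array([ 8.88359336e-04, -3.93710303e+01, -3.70160866e+01, -1.35080331e-04,
        7.36505346e-03,  8.14101895e-06]), 'tool_pos': array([0.26237295, 0.5665717 , 0.2300571 ]), 'tool_rot': array([ 4.37589686e-04,  8.42716445e-01,  5.38356684e-01, -9.39921180e-04]), 'contact_force': array([-0.53598572,  0.45134576, -0.30053485]), 'ft_torque': array([0.02893982, 0.00832438, 0.04464891]), 'gripper_width': 1.002116524396014}
scene {'vertical_fov': 48.73461317192424, 'cx': 314.7926592401689, 'cy': 249.99672472016687, 'k1': -0.1234328559291966, 'origin': array([1.28032713, 0.59144569, 0.97362206]), 'rotation': array([-0.17725784,  0.36987945,  0.83301794, -0.37128151])}
top {'vertical_fov': 56.53795282358232, 'cx': 321.64467624602776, 'cy': 246.78809287634786, 'k1': -0.04220460968070481, 'origin': array([ 0.37885767, -0.06371396,  1.03903912]), 'rotation': array([-0.06927679,  0.70588026, -0.70304287,  0.05161879])}
wrist {'vertical_fov': 70.68743468478594, 'cx': 317.38097691027343, 'cy': 235.93632145772858, 'k1': -0.006379375716896324, 'origin': array([0.19704512, 0.59733353, 0.37221572]), 'rotation': array([0.12353994, 0.83384141, 0.53231829, 0.07799758])}
```

View pics/scene0.png

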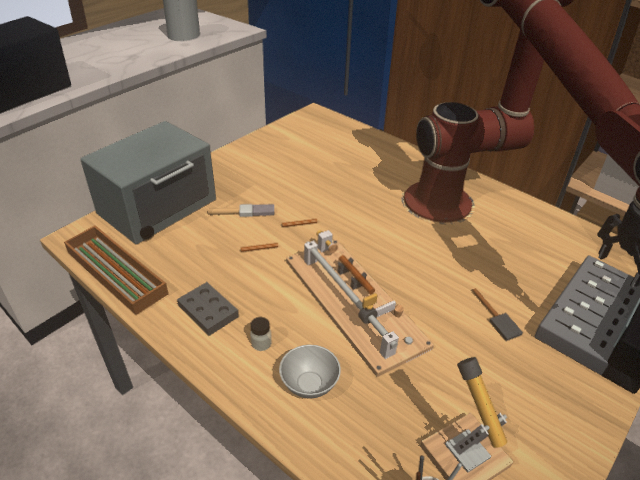

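View pics/top0.png

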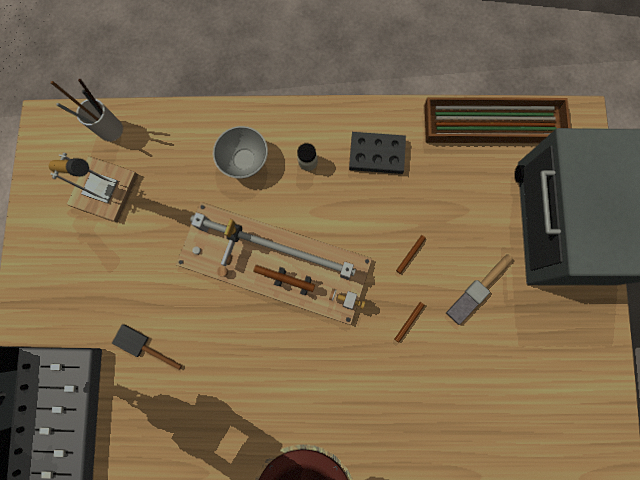

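View pics/wrist0.png

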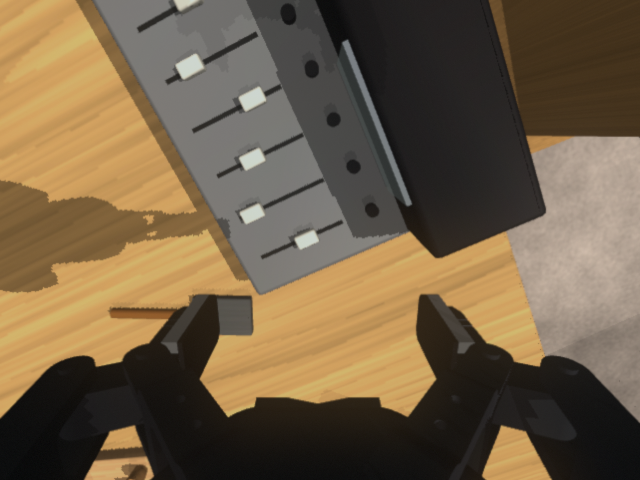

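The top view shows the holder with its pillars near (198,220) and (348,270), the collar and brass wing near (233,230), and the tube in its rests near (285,280). Two loose short amber tubes lie on the bench at (411,255) and (409,322). Next I'll write helpers and take close crops.

```bash
cat > h.py <<'E'
import numpy as np, cv2
from scipy.spatial.transform import Rotation as R
from plant import *
def rot(q): return R.from_quat([q[1],q[2],q[3],q[0]])
def ray(ci,px):
    f=240/np.tan(np.radians(ci["vertical_fov"]/2))
    K=np.array([[f,0,ci["cx"]],[0,f,ci["cy"]],[0,0,1]])
    u=cv2.undistortPoints(np.array([[px]],float),K,np.array([ci["k1"],0,0,0.]))[0,0]
    # cv2 model: distorted = u*(1+k1 r^2)
    d=rot(ci["rotation"]).apply([u[0],u[1],1.]); return np.array(ci["origin"]),d/np.linalg.norm(d)
def onz(ci,px,z):
    o,d=ray(ci,px); return o+d*(z-o[2])/d[2]
def proj(ci,P):
    f=240/np.tan(np.radians(ci["vertical_fov"]/2))
    p=rot(ci["rotation"]).inv().apply(np.atleast_2d(P)-ci["origin"]); u=p[:,:2]/p[:,2:]
    u=u*(1+ci["k1"]*(u**2).sum(1,keepdims=True)); return u*f+[ci["cx"],ci["cy"]]
def tri(a,b):
    (o1,d1),(o2,d2)=a,b
    t=np.linalg.lstsq(np.c_[d1,-d2],o2-o1,rcond=None)[0]
    p,q=o1+d1*t[0],o2+d2*t[1]; return (p+q)/2,np.linalg.norm(p-q)
E
python3 - <<'E'
import cv2
t=cv2.imread("pics/top0.png")[190:340,160:390]; cv2.imwrite("pics/topc.png",cv2.resize(t,None,fx=3.4,fy=3.4,interpolation=cv2.INTER_CUBIC))
t=cv2.imread("pics/scene0.png")[220:380,270:450]; cv2.imwrite("pics/scenec.png",cv2.resize(t,None,fx=3.6,fy=3.6,interpolation=cv2.INTER_CUBIC))
E
```

```text
(no output)
```

View pics/topc.png

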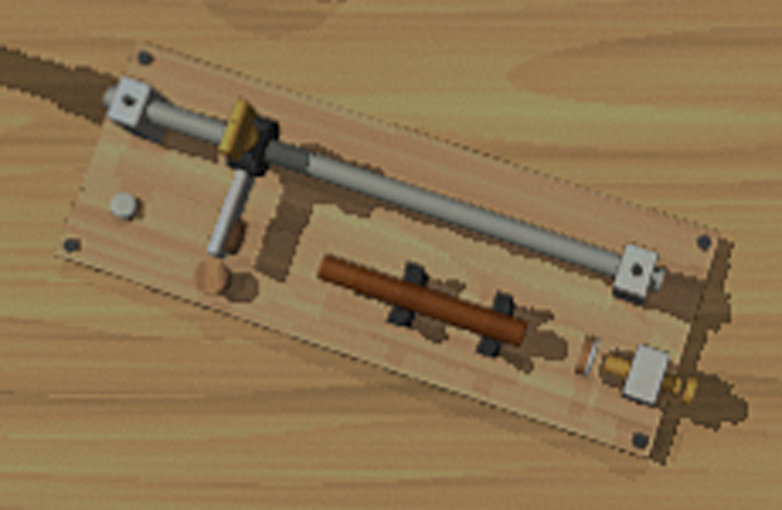

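View pics/scenec.png

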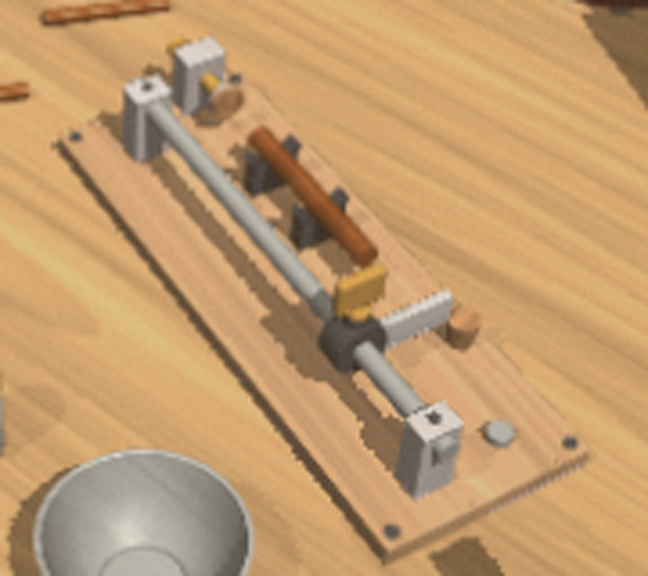

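```bash
python3 - <<'E'
from h import *
T=camera_info("top");S=camera_info("scene")
tp=lambda x,y:(160+(x+.5)/3.4-.5,190+(y+.5)/3.4-.5)
sp=lambda x,y:(270+(x+.5)/3.6-.5,220+(y+.5)/3.6-.5)
A=onz(T,tp(128,100),.078);B=onz(T,tp(636,270),.078)
print("pillars top",A,B,np.linalg.norm(A-B))
A2=onz(S,sp(433,417),.078);B2=onz(S,sp(148,88),.078);print("scene",A2,B2,np.linalg.norm(A2-B2))
c=[onz(T,tp(*p),.018) for p in[(145,58),(71,244),(704,242),(640,440)]]
c2=[onz(S,sp(*p),.018) for p in[(392,531),(570,442),(75,137),(235,80)]]
for k in c,c2:
    print(np.round(k,4)); m=np.mean(k,0); y=(k[0]+k[1]-k[2]-k[3]); print("ctr",m,"yang",np.degrees(np.arctan2(y[1],y[0])))
y=A-B;print("pillar yang",np.degrees(np.arctan2(y[1],y[0])),np.degrees(np.arctan2(*(A2-B2)[[1,0]])))
print("wing",tri(ray(T,tp(238,127)),ray(S,sp(360,291))))
for n,z in(("top0",T),("scene0",S)):
    im=cv2.cvtColor(cv2.imread(f"pics/{n}.png"),cv2.COLOR_BGR2HSV)
    m=cv2.inRange(im,(18,130,60),(32,255,255)); k,_,st,ce=cv2.connectedComponentsWithStats(m)
    for i in range(1,k):
        if st[i,4]>15: print(n,st[i],ce[i])
print("glass",[onz(T,tp(*p),.05) for p in[(322,266),(523,332)]])
E
```

```text
pillars top [0.60730309 0.23906009 0.078     ] [ 0.49616283 -0.09367558  0.078     ] 0.3508064778348313
scene [0.60762493 0.23822677 0.078     ] [ 0.49840113 -0.09156529  0.078     ] 0.34740845471234055
[[ 0.6518  0.2476  0.018 ]
 [ 0.52    0.2922  0.018 ]
 [ 0.5227 -0.1417  0.018 ]
 [ 0.3898 -0.0979  0.018 ]]
ctr [0.52108526 0.07505374 0.018     ] yang 71.597660944883
[[ 0.6528  0.2486  0.018 ]
 [ 0.5201  0.2925  0.018 ]
 [ 0.5246 -0.1398  0.018 ]
 [ 0.3932 -0.0945  0.018 ]]
ctr [0.52265899 0.07671585 0.018     ] yang 71.79470194081235
pillar yang 71.52966578054296 71.67565073879878
wing (array([0.58151   , 0.15802892, 0.11108044]), np.float64(0.0014168852321241507))
top0 [ 48 160  20  13 200] [ 57.905 165.485]
top0 [224 219  12  18  93] [229.49462366 228.1827957 ]
top0 [337 294   9   7  40] [340.925 297.05 ]
top0 [355 300  12   9  56] [360.05357143 303.44642857]
scene0 [363 293  14  16 138] [369.57246377 300.96376812]
scene0 [ 466  375   41   72 1037] [487.02989392 411.05110897]
glass [array([0.50154394, 0.11223564, 0.05      ]), array([ 0.45867248, -0.02082489,  0.05      ])]
```

Candidates:
- **Collar and wing:** the brass wing at top (230,228) and scene (369,301). Other brass things are the pad spindle at (341,297) and (360,303), and the yellow torch at (58,165). I choose (230,228), which sits on the dark collar on the shaft.
- **Tube:** (285,280) in the rests. The two short tubes are at (411,255) and (409,322). I choose the one in the rests, which measures 140 mm.

The crops above confirm both. Now I'll move above the wing.

```bash
python3 -m inch '-.017 .033 0 0 0 0 0;-.017 .033 0 0 0 0 0;-.017 .033 0 0 0 0 0;-.017 .033 0 0 0 0 0;-.017 .033 0 0 0 0 0;-.017 .033 0 0 0 0 0;-.017 .033 0 0 0 0 0;-.017 .033 0 0 0 0 0;-.017 .033 0 0 0 0 0;-.017 .033 0 0 0 0 0'; python3 -m inch '-.017 .033 0 0 0 -.028 .3;-.017 .033 0 0 0 -.028 .3;-.017 .033 0 0 0 -.028 .3;-.017 .033 0 0 0 -.028 .3;0 0 0 0 0 0 .3;0 0 0 0 0 0 .3'
```

```text
time: 0.98
tool_pos: [0.4913, 0.2725, 0.231]
tool_rot: [-0.0, 0.843, 0.538, -0.0]
contact_force: [0.1, 0.4, 0.4]
gripper_width: 0.999
time: 1.48
tool_pos: [0.5873, 0.1594, 0.2306]
tool_rot: [-0.0, 0.812, 0.583, -0.001]
contact_force: [-1.5, -0.3, -1.0]
gripper_width: 0.699
```

```bash
python3 - <<'E'
from h import *
s=state();W=camera_info("wrist");im=grab_frame("wrist")
cv2.imwrite("pics/w1.png",im);np.save("w1.npy",[W["origin"],W["rotation"]][0]);print(s,W)
x=rot(s["tool_rot"]).apply([1,0,0]);print(np.degrees(np.arctan2(x[1],x[0])))
print(proj(W,[[.5815,.158,.126],[.5815,.158,.098],s["tool_pos"]]))
E
```

```text
{'time': 1.4833, 'joint_pos': array([ 1.42683308e-01,  1.53679763e-02,  1.65232041e+00,  2.36604721e-04,
        1.47524322e+00, -1.10296719e+00]), 'joint_vel': array([ 0.04407263, -0.02299224,  0.02346678,  0.00969096,  0.00472595,
        0.00620977]), 'joint_efforts': array([ -1.4851018 , -37.27192998, -37.55961299,  -0.13285377,
        -0.0764881 ,  -0.0603638 ]), 'tool_pos': array([0.58726167, 0.159394  , 0.23059673]), 'tool_rot': array([-4.13676135e-04,  8.12240084e-01,  5.83322881e-01, -5.39388749e-04]), 'contact_force': array([-1.5358254 , -0.27200928, -0.99446434]), 'ft_torque': array([ 0.01791728, -0.01201082,  0.01408857]), 'gripper_width': 0.699157639357879} {'vertical_fov': 70.68743468478594, 'cx': 317.38097691027343, 'cy': 235.93632145772858, 'k1': -0.006379375716896324, 'origin': array([0.51900707, 0.18245293, 0.37272235]), 'rotation': array([0.11831656, 0.8038305 , 0.57676518, 0.08485073])}
71.36922851005052
[[313.23396208 226.81606946]
 [313.6301408  218.01527249]
 [317.43857274 296.43107516]]
```

View pics/w1.png

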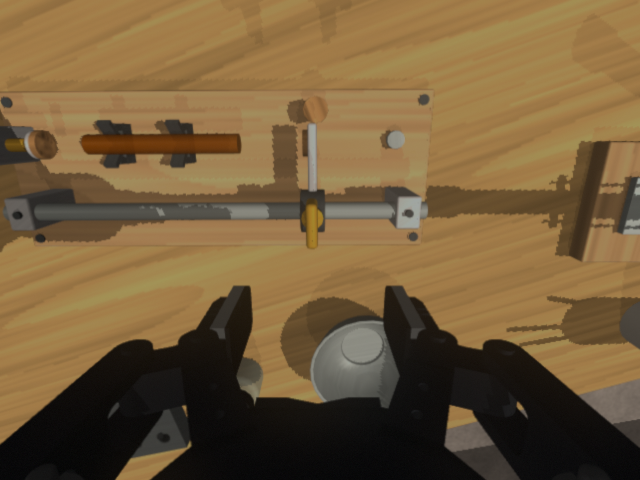

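```bash
python3 - <<'E'
from h import *
im=cv2.imread("pics/w1.png")[180:270,260:370];cv2.imwrite("pics/w1c.png",cv2.resize(im,None,fx=6,fy=6,interpolation=cv2.INTER_CUBIC))
E
```

```text
(no output)
```

View pics/w1c.png

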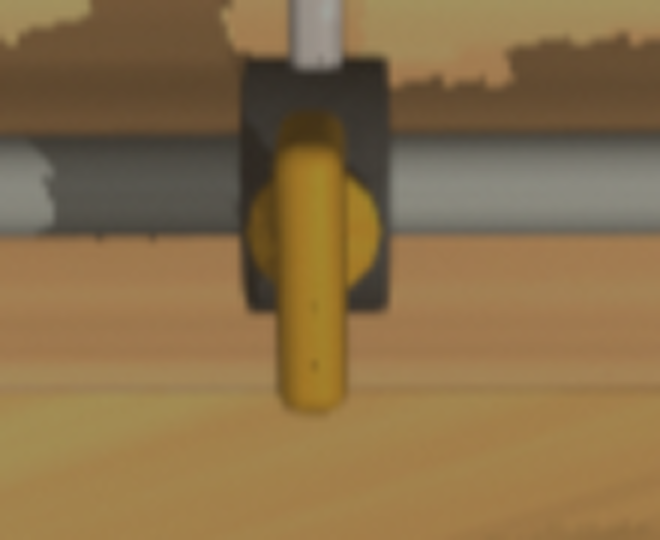

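```bash
python3 - <<'E'
from h import *
W=camera_info("wrist");s=state()
a,b=onz(W,(312,204.2),.126),onz(W,(312.3,248.3),.126)
f=onz(W,(312.5,217.9),.098)
A,B=onz(W,(408,211),.078),onz(W,(17,215),.078)
print(a,b,np.linalg.norm(a-b),"ctr",(a+b)/2,"foot",f,"pillars",A,B,np.degrees(np.arctan2(*(A-B)[[1,0]])),np.linalg.norm(A-B))
c=((a+b)/2+f)/2
print(s["tool_pos"],"tool shift",rot(s["tool_rot"]).inv().apply(np.r_[c[:2],.101]-s["tool_pos"]),"wing ang",np.degrees(np.arctan2(*(b-a)[[1,0]])))
E
```

```text
[0.56406943 0.16384814 0.126     ] [0.59678362 0.15293012 0.126     ] 0.03448798751019084 ctr [0.58042653 0.15838913 0.126     ] foot [0.58039163 0.15827277 0.098     ] pillars [0.6060218 0.2390798 0.078    ] [ 0.49780053 -0.09406163  0.078     ] 72.00356924849795 0.35027853923539676
[0.58656553 0.16050168 0.23070287] tool shift [-0.00399033 -0.00497466  0.12971037] wing ang -18.455900054505594
```

```bash
python3 -m inch '-.004 -.005 0 0 0 0 .5;0 0 .02 0 0 0 .5;0 0 .02 0 0 0 .5;0 0 .02 0 0 0 .5;0 0 .02 0 0 0 .5;0 0 .02 0 0 0 .5;0 0 .02 0 0 0 .5;0 0 .01 0 0 0 .5;0 0 0 0 0 0 .5;0 0 0 0 0 0 .5'; python3 - <<'E'
from h import *
s=state();W=camera_info("wrist");im=grab_frame("wrist")
cv2.imwrite("pics/w2.png",im);print(s["tool_pos"],s["contact_force"],s["ft_torque"],rot(s["tool_rot"]).inv().apply(np.r_[.5804,.1583,.101]-s["tool_pos"]))
E
```

```text
time: 2.37
tool_pos: [0.5799, 0.1594, 0.1014]
tool_rot: [-0.0, 0.811, 0.585, -0.0]
contact_force: [0.0, 0.0, 1.2]
gripper_width: 0.499
[0.57989883 0.15941759 0.10137273] [0.04168636 0.03208039 1.224215  ] [-0.01527931  0.00181304  0.03488635] [-0.00090259  0.00082808  0.00037246]
```

View pics/w2.png

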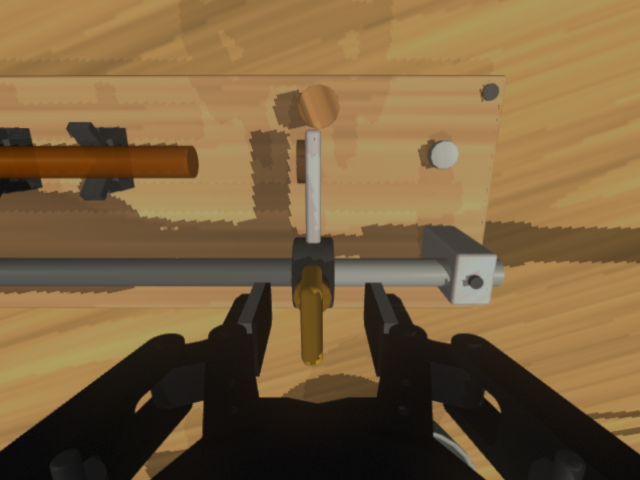

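The wing at (312,310) lies between the pads with a small offset. I'll shift −1 mm in x and close.

```bash
python3 -m inch '-.001 .001 0 0 0 0 .7;0 0 0 0 0 0 .7;0 0 0 0 0 0 .8;0 0 0 0 0 0 .85;0 0 0 0 0 0 .85;0 0 0 0 0 0 .88;0 0 0 0 0 0 .88'; python3 - <<'E'
from h import *
s=state();im=grab_frame("wrist")
cv2.imwrite("pics/w3.png",im);print(s["tool_pos"],s["contact_force"],s["ft_torque"],s["gripper_width"]*85)
E
```

```text
time: 3.0
tool_pos: [0.5814, 0.157, 0.1016]
tool_rot: [0.0, 0.811, 0.585, -0.0]
contact_force: [0.1, -2.1, 1.0]
gripper_width: 0.122
[0.58136131 0.15696123 0.10155782] [ 0.12972895 -2.13365129  0.99030684] [-0.37692543  0.10009958  0.08040469] 10.384836179132883
```

View pics/w3.png

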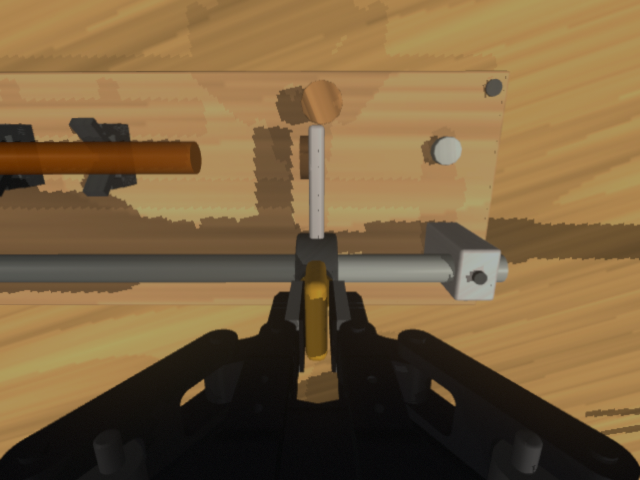

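```bash
python3 -m inch '-.0004 0 0 0 0 0 .9;0 0 0 0 0 0 .92;0 0 0 0 0 0 1;0 0 0 0 0 0 1;0 0 0 0 0 0 1'; python3 - <<'E'
from h import *
s=state()
print(s["tool_pos"],s["contact_force"],s["ft_torque"],s["gripper_width"]*85)
E
```

```text
time: 3.47
tool_pos: [0.5813, 0.1565, 0.1017]
tool_rot: [0.0, 0.811, 0.585, -0.0]
contact_force: [-1.7, -5.3, 4.5]
gripper_width: 0.092
[0.58126812 0.15654698 0.10170374] [-1.66195462 -5.29973059  4.46992767] [-0.80453591  0.34754561  0.11468028] 7.795167358948331
```

```bash
python3 -m inch '-.0005 0 0 0 0 0 1;0 0 0 0 0 0 1;0 0 0 0 0 0 1'; python3 -m inch '0 0 0 0 0 -.05 1;0 0 0 0 0 -.08 1;0 0 0 0 0 -.08 1;0 0 0 0 0 0 1;0 0 0 0 0 0 1';python3 - <<'E'
from h import *
s=state()
print(s["tool_pos"],s["contact_force"],s["ft_torque"],s["gripper_width"]*85)
E
```

```text
time: 3.72
tool_pos: [0.5812, 0.1565, 0.1017]
tool_rot: [0.0, 0.811, 0.585, 0.0]
contact_force: [-1.4, -3.3, 4.6]
gripper_width: 0.088
time: 4.13
tool_pos: [0.5812, 0.1567, 0.1017]
tool_rot: [0.0, 0.746, 0.666, 0.0]
contact_force: [-1.5, -3.7, 4.8]
gripper_width: 0.089
[0.5812433  0.15672532 0.10168768] [-1.51217253 -3.72288871  4.78211667] [-0.58894343  0.29351465  0.18111476] 7.600018117550194
```

```bash
python3 -m inch '0 0 0 0 0 -.1 1;0 0 0 0 0 -.1 1;0 0 0 0 0 -.1 1;0 0 0 0 0 -.1 1;0 0 0 0 0 -.1 1;0 0 0 0 0 -.1 1;0 0 0 0 0 -.1 1;0 0 0 0 0 0 1;0 0 0 0 0 0 1;0 0 0 0 0 0 1';python3 - <<'E'
from h import *
s=state()
x=rot(s["tool_rot"]).apply([1,0,0]);print("ang",np.degrees(np.arctan2(x[1],x[0])))
print(s["tool_pos"],s["contact_force"],s["ft_torque"],s["gripper_width"]*85)
im=grab_frame("wrist");cv2.imwrite("pics/w4.png",im)
E
```

```text
time: 4.97
tool_pos: [0.5811, 0.1575, 0.1016]
tool_rot: [-0.0, 0.473, 0.881, 0.001]
contact_force: [-1.9, -0.5, 4.9]
gripper_width: 0.092
ang 123.5997126017393
[0.58114105 0.15746414 0.10164895] [-1.86709953 -0.4834106   4.92353671] [-0.15199241  0.28913457  0.14760691] 7.78958004499939
```

View pics/w4.png

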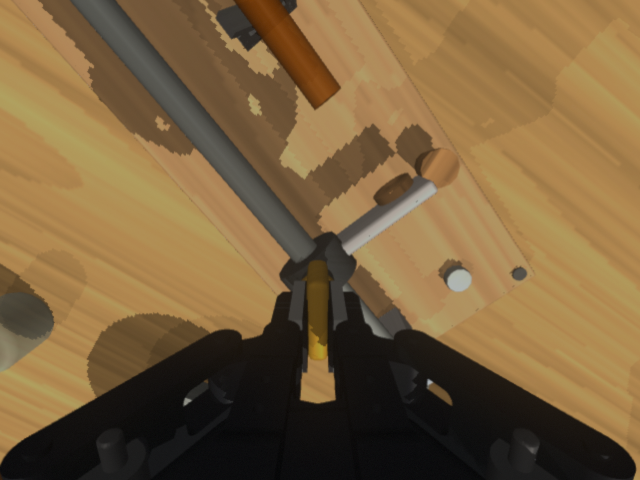

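```bash
python3 -m inch '-.0025 -.0031 0 0 0 0 1;-.0049 -.0063 0 0 0 0 1;-.0049 -.0063 0 0 0 0 1;-.0049 -.0063 0 0 0 0 1;-.0049 -.0063 0 0 0 0 1;-.0025 -.0031 0 0 0 0 1;0 0 0 0 0 0 1;0 0 0 0 0 0 1';cat > r.py <<'E'
from h import *
s=state();u=np.array([np.cos(np.radians(71.7)),np.sin(np.radians(71.7)),0]);v=np.array([u[1],-u[0],0])
F=s["contact_force"];p=s["tool_pos"];x=rot(s["tool_rot"]).apply([1,0,0])
print("t",s["time"],"along",round(p@u*1e3,2),"lat",round(p@v*1e3,2),"z",round(p[2]*1e3,2),"Fu",round(F@u,2),"Fv",round(F@v,2),"Fz",round(F[2],2),"M",np.round(s["ft_torque"],2),"ang",round(np.degrees(np.arctan2(x[1],x[0])),2),"g",round(s["gripper_width"]*85,2))
E
python3 r.py
```

```text
time: 5.68
tool_pos: [0.5679, 0.1176, 0.1016]
tool_rot: [-0.0, 0.472, 0.881, -0.001]
contact_force: [-2.3, -0.4, 6.2]
gripper_width: 0.089
t 5.6833 along 290.02 lat 502.28 z 101.63 Fu -1.07 Fv -2.04 Fz 6.15 M [-0.09  0.53  0.08] ang 123.62 g 7.53
```

```bash
python3 - <<'E'
from h import *
cv2.imwrite("pics/t5.png",cv2.resize(grab_frame("top")[190:340,160:390],None,fx=3.4,fy=3.4,interpolation=cv2.INTER_CUBIC))
E
```

```text
(no output)
```

View pics/t5.png

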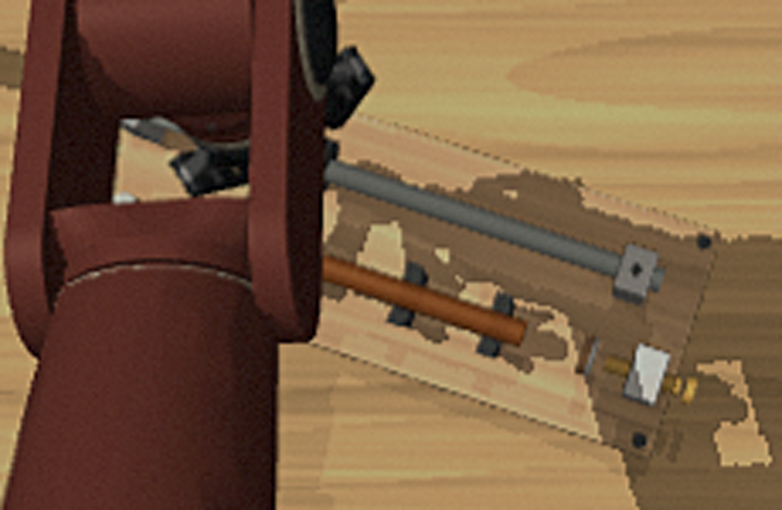

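The arm hides the collar, but the tube still ends at crop (523,332) and the pad face is near (580,353). I'll work out the gap.

```bash
python3 - <<'E'
from h import *
T=camera_info("top");u=np.array([np.cos(np.radians(71.7)),np.sin(np.radians(71.7)),0])
tp=lambda x,y:(160+(x+.5)/3.4-.5,190+(y+.5)/3.4-.5)
for p in[(322,266),(523,332),(580,353)]: print(onz(T,tp(*p),.05)@u*1e3)
E
```

```text
264.0403912372016
124.2480138532224
84.69665160041345
```

```bash
python3 -m inch '-.0019 -.0024 0 0 0 0 1;-.0019 -.0024 0 0 0 0 1;-.0019 -.0024 0 0 0 0 1;-.0019 -.0024 0 0 0 0 1;-.0019 -.0024 0 0 0 0 1;-.0019 -.0024 0 0 0 0 1;-.0019 -.0024 0 0 0 0 1;-.0019 -.0024 0 0 0 0 1;-.0019 -.0024 0 0 0 0 1;-.0019 -.0024 0 0 0 0 1'; python3 r.py
```

```text
time: 6.57
tool_pos: [0.5587, 0.0897, 0.1016]
tool_rot: [-0.001, 0.472, 0.881, 0.001]
contact_force: [-1.8, 3.8, 5.4]
gripper_width: 0.092
t 6.5667 along 260.61 lat 502.29 z 101.64 Fu 3.04 Fv -2.95 Fz 5.43 M [0.53 0.37 0.02] ang 123.64 g 7.85
```

```bash
python3 -m inch '-.0006 -.0008 0 0 0 0 1;-.0006 -.0008 0 0 0 0 1;-.0006 -.0008 0 0 0 0 1';python3 r.py;  python3 - <<'E'
from h import *
cv2.imwrite("pics/w6.png",grab_frame("wrist"))
E
```

```text
time: 6.82
tool_pos: [0.5577, 0.0868, 0.1016]
tool_rot: [-0.0, 0.472, 0.881, 0.001]
contact_force: [-1.5, 3.3, 6.7]
gripper_width: 0.09
t 6.8167 along 257.57 lat 502.26 z 101.6 Fu 2.65 Fv -2.45 Fz 6.69 M [0.46 0.39 0.08] ang 123.63 g 7.62
```

View pics/w6.png

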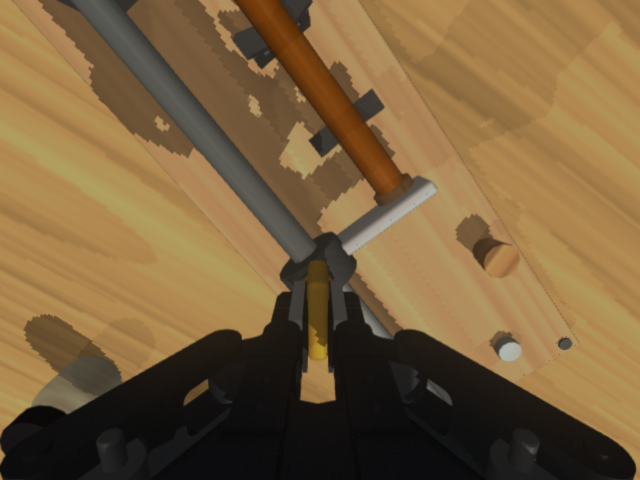

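Cork now touches the tube's end at (398,190) and pushes it along, with the baseline moving Fu at about 2.8 N.

```bash
python3 -m inch '-.0009 -.0012 0 0 0 0 1;-.0009 -.0012 0 0 0 0 1;-.0009 -.0012 0 0 0 0 1;-.0009 -.0012 0 0 0 0 1;-.0009 -.0012 0 0 0 0 1;-.0009 -.0012 0 0 0 0 1'; python3 r.py;python3 -m inch '-.0006 -.0008 0 0 0 0 1;-.0006 -.0008 0 0 0 0 1'; python3 r.py
```

```text
time: 7.37
tool_pos: [0.5549, 0.0784, 0.1017]
tool_rot: [-0.0, 0.472, 0.881, 0.001]
contact_force: [-2.2, 2.2, 5.6]
gripper_width: 0.089
t 7.3667 along 248.66 lat 502.26 z 101.68 Fu 1.42 Fv -2.75 Fz 5.65 M [0.43 0.31 0.06] ang 123.64 g 7.55
time: 7.53
tool_pos: [0.5542, 0.0764, 0.1016]
tool_rot: [-0.0, 0.472, 0.881, 0.001]
contact_force: [-2.0, 3.0, 5.1]
gripper_width: 0.09
t 7.5333 along 246.6 lat 502.21 z 101.62 Fu 2.2 Fv -2.86 Fz 5.07 M [0.47 0.24 0.07] ang 123.63 g 7.68
```

```bash
python3 - <<'E'
from h import *
T=camera_info("top");im=grab_frame("top");u=np.array([np.cos(np.radians(71.7)),np.sin(np.radians(71.7)),0])
cv2.imwrite("pics/t7.png",cv2.resize(im[240:330,250:390],None,fx=5,fy=5,interpolation=cv2.INTER_CUBIC))
E
```

```text
(no output)
```

View pics/t7.png

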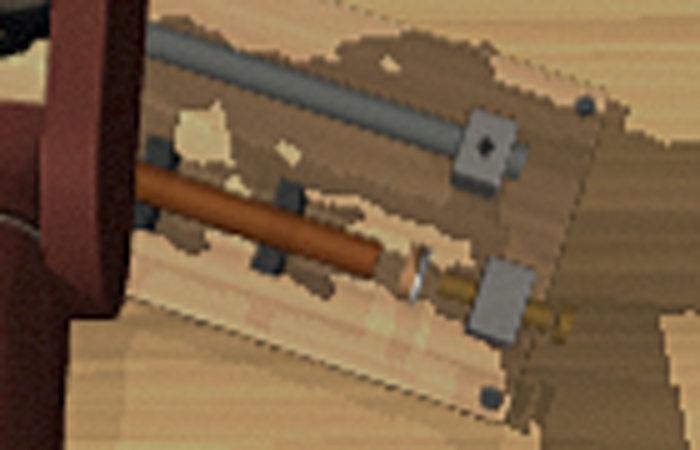

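```bash
python3 -m inch '-.0006 -.0008 0 0 0 0 1;-.0006 -.0008 0 0 0 0 1;-.0006 -.0008 0 0 0 0 1;-.0006 -.0008 0 0 0 0 1;-.0006 -.0008 0 0 0 0 1;-.0006 -.0008 0 0 0 0 1'; python3 r.py;python3 -m inch '-.0006 -.0008 0 0 0 0 1'; python3 r.py
```

```text
time: 8.08
tool_pos: [0.5523, 0.0708, 0.1016]
tool_rot: [-0.0, 0.472, 0.881, 0.001]
contact_force: [-1.3, 3.0, 4.9]
gripper_width: 0.095
t 8.0833 along 240.61 lat 502.19 z 101.62 Fu 2.45 Fv -2.14 Fz 4.87 M [0.49 0.17 0.08] ang 123.64 g 8.09
time: 8.17
tool_pos: [0.5521, 0.0698, 0.1016]
tool_rot: [-0.0, 0.472, 0.881, 0.001]
contact_force: [-1.0, 3.1, 4.8]
gripper_width: 0.089
t 8.1667 along 239.61 lat 502.22 z 101.64 Fu 2.67 Fv -1.9 Fz 4.81 M [0.44 0.16 0.02] ang 123.63 g 7.57
```

```bash
python3 -m inch '-.0003 -.0004 0 0 0 0 1;-.0003 -.0004 0 0 0 0 1'; python3 r.py;python3 -m inch '-.0003 -.0004 0 0 0 0 1;-.0003 -.0004 0 0 0 0 1'; python3 r.py
```

```text
time: 8.33
tool_pos: [0.5517, 0.0688, 0.1017]
tool_rot: [-0.0, 0.472, 0.881, 0.001]
contact_force: [-0.3, 2.3, 5.4]
gripper_width: 0.094
t 8.3333 along 238.59 lat 502.23 z 101.67 Fu 2.09 Fv -0.96 Fz 5.43 M [0.42 0.19 0.08] ang 123.63 g 7.95
time: 8.5
tool_pos: [0.5514, 0.0679, 0.1017]
tool_rot: [-0.0, 0.472, 0.881, 0.001]
contact_force: [-0.4, 2.7, 4.9]
gripper_width: 0.09
t 8.5 along 237.6 lat 502.21 z 101.65 Fu 2.42 Fv -1.18 Fz 4.92 M [0.37 0.08 0.06] ang 123.63 g 7.67
```

```bash
for i in 1; do python3 -m inch '-.0003 -.0004 0 0 0 0 1;-.0003 -.0004 0 0 0 0 1' >/dev/null; python3 r.py; done; python3 -m inch '-.0003 -.0004 0 0 0 0 1;-.0003 -.0004 0 0 0 0 1' >/dev/null; python3 r.py
```

```text
t 8.6667 along 236.61 lat 502.2 z 101.66 Fu 2.02 Fv -1.38 Fz 5.05 M [0.49 0.18 0.11] ang 123.63 g 7.8
t 8.8333 along 235.62 lat 502.19 z 101.63 Fu 2.38 Fv -1.82 Fz 4.98 M [0.42 0.11 0.1 ] ang 123.63 g 7.87
```

```bash
python3 -m inch '-.0003 -.0004 0 0 0 0 1' >/dev/null; python3 r.py;python3 -m inch '-.0003 -.0004 0 0 0 0 1' >/dev/null; python3 r.py
```

```text
t 8.9167 along 235.12 lat 502.2 z 101.65 Fu 1.79 Fv -1.55 Fz 3.83 M [0.4  0.12 0.06] ang 123.63 g 7.93
t 9.0 along 234.62 lat 502.22 z 101.67 Fu 1.61 Fv -1.33 Fz 6.16 M [0.48 0.17 0.02] ang 123.63 g 7.64
```

```bash
python3 -m inch '-.0003 -.0004 0 0 0 0 1;-.0003 -.0004 0 0 0 0 1' >/dev/null; python3 r.py
```

```text
t 9.1667 along 233.66 lat 502.17 z 101.65 Fu 3.21 Fv -1.96 Fz 4.86 M [0.53 0.13 0.05] ang 123.63 g 8.02
```

```bash
python3 -m inch '-.0003 -.0004 0 0 0 0 1;-.0003 -.0004 0 0 0 0 1' >/dev/null; python3 r.py
```

```text
t 9.3333 along 233.11 lat 502.19 z 101.66 Fu 5.27 Fv -1.25 Fz 5.17 M [ 0.91 -0.05  0.07] ang 123.64 g 7.61
```

```bash
python3 -m inch '-.0003 -.0004 0 0 0 0 1;0 0 0 0 0 0 1' >/dev/null; python3 r.py; python3 -m inch '0 0 0 0 0 0 1' >/dev/null; python3 r.py
```

```text
t 9.5 along 232.85 lat 502.18 z 101.65 Fu 5.08 Fv -1.09 Fz 5.12 M [0.94 0.   0.03] ang 123.65 g 8.02
t 9.5833 along 232.84 lat 502.18 z 101.63 Fu 4.54 Fv -0.53 Fz 4.46 M [ 0.92 -0.03 -0.06] ang 123.66 g 7.52
```

```bash
python3 -m inch '-.0003 -.0004 0 0 0 0 1;0 0 0 0 0 0 1' >/dev/null; python3 r.py; python3 -m inch '-.0003 -.0004 0 0 0 0 1' >/dev/null; python3 r.py;  python3 -m inch '0 0 0 0 0 0 1' >/dev/null; python3 r.py
```

```text
t 9.75 along 232.64 lat 502.23 z 101.67 Fu 6.28 Fv -1.31 Fz 4.93 M [ 1.04 -0.05  0.01] ang 123.65 g 7.83
t 9.8333 along 232.44 lat 502.18 z 101.68 Fu 8.24 Fv -1.39 Fz 3.65 M [ 1.32 -0.22  0.03] ang 123.65 g 7.97
t 9.9167 along 232.38 lat 502.18 z 101.65 Fu 6.44 Fv -1.14 Fz 3.69 M [ 1.23 -0.15 -0.06] ang 123.65 g 7.54
```

```bash
python3 -m inch '-.0003 -.0004 0 0 0 0 1;0 0 0 0 0 0 1' >/dev/null; python3 r.py; python3 -m inch '-.0003 -.0004 0 0 0 0 1;0 0 0 0 0 0 1' >/dev/null; python3 r.py;  python3 -m inch '0 0 0 0 0 0 1' >/dev/null; python3 r.py; python3 -m inch '0 0 0 0 0 0 1' >/dev/null; python3 r.py
```

```text
t 10.0833 along 232.19 lat 502.2 z 101.67 Fu 7.97 Fv -1.08 Fz 4.63 M [ 1.34 -0.26 -0.02] ang 123.65 g 7.78
t 10.25 along 231.94 lat 502.17 z 101.64 Fu 9.02 Fv -1.62 Fz 3.1 M [ 1.49 -0.27 -0.06] ang 123.65 g 7.9
t 10.3333 along 231.93 lat 502.19 z 101.65 Fu 9.68 Fv -0.22 Fz 2.98 M [ 1.49 -0.3  -0.03] ang 123.65 g 7.96
t 10.4167 along 231.94 lat 502.2 z 101.67 Fu 10.15 Fv -0.58 Fz 4.57 M [ 1.47 -0.34 -0.02] ang 123.65 g 7.9
```

```bash
python3 -m inch '0 0 0 0 0 .06 1;0 0 0 0 0 .09 1;0 0 0 0 0 .09 1;0 0 0 0 0 .06 1;0 0 0 0 0 0 1' >/dev/null; python3 r.py; python3 -m inch '0 0 0 0 0 0 1' >/dev/null; python3 r.py;python3 -m inch '0 0 0 0 0 0 1' >/dev/null; python3 r.py
```

```text
t 10.8333 along 231.74 lat 502.39 z 101.68 Fu 8.48 Fv 0.51 Fz 3.29 M [ 1.37 -0.35 -0.14] ang 106.35 g 7.66
t 10.9167 along 231.74 lat 502.37 z 101.67 Fu 6.98 Fv -0.09 Fz 3.43 M [ 1.3  -0.37 -0.09] ang 106.44 g 7.94
t 11.0 along 231.75 lat 502.37 z 101.66 Fu 9.08 Fv -0.24 Fz 4.49 M [ 1.32 -0.39 -0.12] ang 106.45 g 7.68
```

```bash
python3 -m inch '-.0004 -.0003 0 0 0 0 1;0 0 0 0 0 0 1' >/dev/null; python3 r.py; python3 -m inch '0 0 0 0 0 .05 1;0 0 0 0 0 .07 1;0 0 0 0 0 0 1' >/dev/null; python3 r.py;python3 -m inch '0 0 0 0 0 0 1' >/dev/null; python3 r.py
```

```text
t 11.1667 along 231.6 lat 502.38 z 101.68 Fu 9.55 Fv 0.06 Fz 2.82 M [ 1.51 -0.42 -0.09] ang 106.44 g 7.5
t 11.4167 along 231.48 lat 502.44 z 101.69 Fu 9.53 Fv 0.93 Fz 2.98 M [ 1.41 -0.48 -0.13] ang 99.46 g 7.89
t 11.5 along 231.47 lat 502.45 z 101.66 Fu 9.21 Fv -0.27 Fz 3.12 M [ 1.5  -0.47 -0.11] ang 99.56 g 7.9
```

```bash
python3 -m inch '0 0 0 0 0 .07 1;0 0 0 0 0 .08 1;0 0 0 0 0 .08 1;0 0 0 0 0 0 1' >/dev/null; python3 r.py; python3 -m inch '0 0 0 0 0 .08 1;0 0 0 0 0 .08 1;0 0 0 0 0 .06 1;0 0 0 0 0 0 1;0 0 0 0 0 0 1' >/dev/null; python3 r.py
```

```text
t 11.8333 along 231.29 lat 502.5 z 101.66 Fu 8.32 Fv 1.23 Fz 3.32 M [ 1.33 -0.46 -0.06] ang 86.26 g 7.8
t 12.25 along 231.08 lat 502.55 z 101.66 Fu 7.51 Fv 0.34 Fz 3.45 M [ 1.21 -0.43 -0.07] ang 73.78 g 7.61
```

```bash
python3 -m inch '0 0 0 0 0 .04 1;0 0 0 0 0 .03 1;0 0 0 0 0 0 1;0 0 0 0 0 0 1' >/dev/null; python3 r.py; python3 - <<'E'
from h import *
cv2.imwrite("pics/w8.png",grab_frame("wrist"))
E
```

```text
t 12.5833 along 231.02 lat 502.57 z 101.67 Fu 7.46 Fv 1.67 Fz 2.92 M [ 1.23 -0.42  0.71] ang 69.92 g 8.26
```

View pics/w8.png

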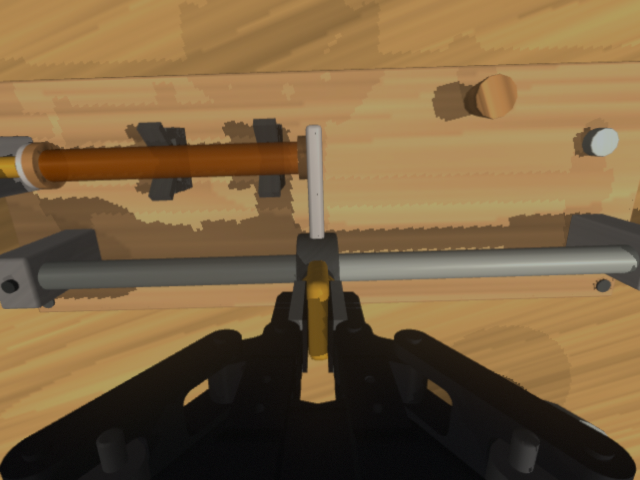

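The stop is reached: the moment about z jumped to 0.7 N m. The tube bears on the pad at (40,163) and on the cork at (303,158). I'll unwind the excess twist slightly, then let go.

```bash
python3 -m inch '0 0 0 0 0 -.03 1;0 0 0 0 0 0 1;0 0 0 0 0 0 1' >/dev/null; python3 r.py; python3 -m inch '0 0 0 0 0 0 .85;0 0 0 0 0 0 .8;0 0 0 0 0 0 .7;0 0 0 0 0 0 .6;0 0 0 0 0 0 .5;0 0 0 0 0 0 .5;0 0 0 0 0 0 .5' >/dev/null; python3 r.py;python3 - <<'E'
from h import *
cv2.imwrite("pics/w9.png",grab_frame("wrist"))
E
```

```text
t 12.8833 along 231.06 lat 502.53 z 101.65 Fu 7.03 Fv -0.13 Fz 3.81 M [ 1.21 -0.44  0.06] ang 71.53 g 7.76
t 13.4667 along 229.43 lat 502.01 z 101.14 Fu 0.5 Fv 0.82 Fz -0.05 M [-0.01 -0.   -0.06] ang 71.55 g 42.63
```

View pics/w9.png

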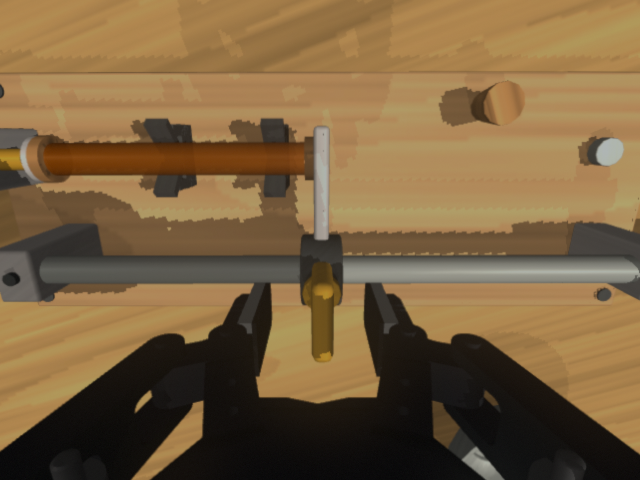

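```bash
python3 -m inch '.001 0 0 0 0 0 .5;0 0 -.015 0 0 0 .5;0 0 -.02 0 0 0 .5;0 0 -.03 0 0 0 .5;0 0 -.035 0 0 0 .5;0 0 -.03 0 0 0 .5;.02 0 -.01 0 0 0 .5;.02 0 0 0 0 0 .5;0 0 0 0 0 0 .5;0 0 0 0 0 0 .5'; python3 - <<'E'
from h import *
W=camera_info("wrist");im=grab_frame("wrist")
cv2.imwrite("pics/w10.png",im);S=camera_info("scene");cv2.imwrite("pics/s10.png",grab_frame("scene"))
E
```

```text
time: 14.35
tool_pos: [0.5617, 0.0997, 0.2413]
tool_rot: [0.0, 0.811, 0.585, -0.0]
contact_force: [-0.9, 0.4, 0.4]
gripper_width: 0.502
```

View pics/w10.png

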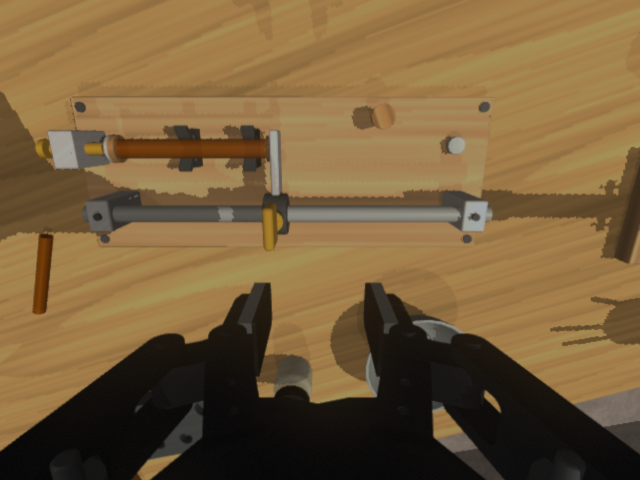

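View pics/s10.png

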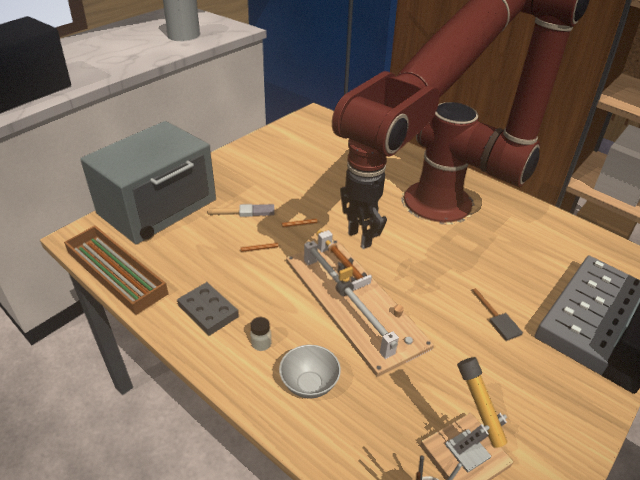

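The wrist view shows the tube held between the pad at (116,149) and the cork at (270,147). The wing is back square across the shaft at (270,228). In the scene view nothing else has moved and the robot is clear, so I'll hand it in.

```bash
python3 -c "
from plant import *
print(job_done())"
```

```text
the job is handed in; nothing more can be done
None
```

I loosened the wing screw by about 0.9 rad and slid the collar along until its cork pushed the tube onto the end pad. I kept that push on while turning the screw back to its hard stop, then let go, backed off and handed the job in at about 14.5 s. The hand-in gives no verdict.

**Push on the glass:** I could not measure it after release. Just before the screw began to clamp, the force reading above the sliding rub gave about 7 N, and the spring travel from first contact (about 1.8 mm) gave about 9 N. The wrist's push on the collar then fell by about 2 N while the last half of the screw turned. So I expect roughly 7–9 N left on the tube, and did not check it further.

**Other checks:**
- **Screw:** the moment about the screw's axis jumped to 0.7 N m at the stop, and the wing is back in its starting direction, as seen by eye.
- **Tube and collar:** the last wrist picture shows the tube in its rests, touching both cork and pad.
- **Surroundings:** in the last scene picture the other objects look unmoved and the gripper is clear of everything.

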